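Gauge the reaction slot of a torque test stand by feel

TASK

Find out by feel which of the three slot gauges fits the reaction slot of the test stand: the thickest one that still slides all the way down to the slot's floor without being forced, so that it drags lightly, nipped by the spring keeper, and is not loose. Try them gently, leave the fitting gauge standing fully home in the slot and the other two standing in the rack, and do not disturb the other things on the bench.

Things in the scene. Friction and masses are not known exactly. Their poses are not given: they have to be found in the camera images.
- stand: Screw test stand (fixed): iron base plate 135 x 365 x 15 mm with the reaction slot at one end and column, lead screw and crank at the other. Origin on the table below the middle of the slot. x runs across the slot (the direction of the gap), y along the slot towards the column, z up. The slot is 60 mm long (y -30 to 30 mm) and open at both ends.
- slot_face (a point): Top of the fixed cheek's face, mid-length of the slot, 55 mm above the table, at the stand's x = 0, y = 0. The fixed cheek (steel, 30 mm thick) lies on the -x side of it and does not give. A gauge of thickness t touching this face has its centre plane at x = t/2. The top 9 mm of both slot faces are bevelled as a lead-in, 3 mm wide at the top.
- slot_floor (a point): Slot floor below slot_face, 17 mm above the table; a gauge is fully home with its tip on it. On the +x side the slot is closed by the spring-backed keeper plate, 8 mm thick, top at 55 mm, in front of a housing. The slot's width when empty differs from day to day, 2 to 9.5 mm, and is not measured: it must be felt.
- keeper_side (a point): A point on the keeper's side of the slot: the stand's x = 30 mm, y = 0, 51 mm above the table. A gauge wider than the slot pushes the keeper plate towards +x against its springs (3.5 N at rest, 0.4 N more per mm) by at most 3.5 mm, then it stands hard. Steel on steel friction is about 0.6. A gauge that needs more than about 15 N of push does not fit.
- column_top (a point): Top of the stand's column, at the stand's y = 190 mm, 260 mm above the table; the crank ball rises to 335 mm. The clamp arm reaches back to y = 140 mm, 147 to 183 mm high. Nothing else stands tall near the slot.
- rack: Wooden gauge rack (fixed), 170 (x) x 62 (y) x 55 mm high, origin under its centre. Three equal upright slots, 13 mm (x) by 25 mm (y), right through, at x = -50, 0 and 50 mm, y = 0. The three gauges stand in them in any order, each handle's underside resting on the rack's top; the tip is then 9 mm above the table.
- thin_handle (a point): Centre of the handle of the thin slot gauge: a flat steel blade 4 mm thick (x), 20 mm wide (y), 46 mm long, with a half-round end, below a black handle 24 (x) x 26 (y) x 44 mm tall with one stud on top. Weighs about 60 g. z points up along the gauge; the blade's tip is 68 mm below this point and the handle's underside 22 mm below.
- thin_tip (a point): Tip (lowest point) of the thin gauge's blade, on its centre line; same axes as its handle.
- middle_handle (a point): Centre of the handle of the middle slot gauge: a flat steel blade 7 mm thick (x), 20 mm wide (y), 46 mm long, with a half-round end, below a black handle 24 (x) x 26 (y) x 44 mm tall with two studs on top. Weighs about 70 g. z points up along the gauge; the blade's tip is 68 mm below this point and the handle's underside 22 mm below.
- middle_tip (a point): Tip (lowest point) of the middle gauge's blade, on its centre line; same axes as its handle.
- thick_handle (a point): Centre of the handle of the thick slot gauge: a flat steel blade 10 mm thick (x), 20 mm wide (y), 46 mm long, with a half-round end, below a black handle 24 (x) x 26 (y) x 44 mm tall with three studs on top. Weighs about 80 g. z points up along the gauge; the blade's tip is 68 mm below this point and the handle's underside 22 mm below.
- thick_tip (a point): Tip (lowest point) of the thick gauge's blade, on its centre line; same axes as its handle.
- socket_mid (a point): Bystander: loose steel socket, 28 mm across, 34 mm tall.
- block_a_mid (a point): Bystander: steel packing block 45 x 100 x 22 mm.
- block_b_mid (a point): Bystander: steel packing block 30 x 110 x 16 mm.
- bolt_mid (a point): Bystander: hexagon bolt standing on its head, 43 mm tall.
- oil_mid (a point): Bystander: white oil bottle, 52 mm across, 150 mm tall.
- driver_mid (a point): Bystander: screwdriver.
- brush_mid (a point): Bystander: brush.
Things that resemble listed ones, but are neither listed nor needed, are in the scene too. Leave any purple look-alike of the part that bears thin_handle alone.

How it is judged:
By the outcome, as a careful person would: the job done as asked, in the order asked, and still so for the second after the job is handed in, with the robot touching nothing.
It also fails if it takes over 72 s, if anything falls off the work surface, if the arm or the gripper's body presses on something with over 40 N, if the wrist force passes 120 N, or if a joint passes its speed limit or range.

ROBOT

A 6-joint arm with a two-finger parallel gripper is mounted at the origin on the work surface. World frame = base frame: x ahead of the robot, y to its left, z up, the work surface at z = 0. Lengths are in m, angles in rad, forces in N, time in s.
With the tool pointing down it reaches from about 0.35 to 0.8 m from the base axis. Payload 7.3 kg.
Tool frame: the origin (TCP) lies between the finger pads; the fingertips stand 8 mm ahead of it and the grasp point (between the pads) lies 11 mm behind it; z points along the fingers, y is the line along which they close (so a half turn about z gives the same grasp; the last joint's range is limited). The gripper opens to 85 mm and grips with 20 to 120 N. Pads are 22 mm wide; open, the fingers measure 114 mm over their backs; the gripper's body (76 mm by 85 mm) begins 54 mm behind the grasp point. The pads swing forward as they close: fully open they stand 13 mm farther back than shut.
Start: joints at [1.151, 0.342, 1.524, -0, 1.275, -0.146], TCP at [0.142, 0.505, 0.239] pointing down, gripper open.
Joint ranges: [-2.53, 2.53], [-0.77, 2.02], [0.04, 2.7], [-1, 4.14], [0.28, 2.66], [-3.11, 3.11]. Speed limits (rad/s): [2.57, 2.57, 3.14, 3.14, 3.14, 3.14].

INTERFACE

Orientations are given as a rotation vector (axis times angle).
In Python, from rig import robot gives the robot as it stands.
- The arm moves only by the tool play_rows, never from a script. Its argument "rows" is a list of rows, each a list of 6 numbers: the shift along the tool's x, y, z in cm, then the turn, a rotation vector about the tool's x, y, z in degrees. In form: [[dx, dy, dz, ax, ay, az], ...]. A call has 1 to 8 rows; each row is the pose to reach, as a shift and turn from the pose commanded when the call began, along the tool's axes at that moment; what a row does not reach only later rows make up. A row lasts 1/8 s, in which the tool goes at most 62.5 mm and 10.7 degrees, less where a joint would pass 70% of its speed; a pose out of reach is approached as far as the arm can. A call with a gripper value outside its range is refused whole. "fingers" is the opening in per cent of the stroke, from 0 (shut) to 100 (fully open), set as the call begins (left out, the last holds). The fingers move at their own pace and stop on an object; the grip force is fixed at half the most. Time passes only in rows, so rows that repeat a pose let the fingers close. It gives the time, the measured TCP pose, the force, the opening and the grip force at its end, in the units of the state.
- robot.observe(): the state, without advancing time (a new reading comes with each control period).
- robot.read_camera(name): name is "scene" or "top" or "wrist"; returns a dict with "pixels" (420x560x3 uint8, blue, green, red), "z_map" (420x560 float32, m along the optical axis (not along the pixel's ray), 0 where there is no reading), "fov_y" (degrees; the focal length in pixels is half the picture's height over the tangent of half this angle, whatever the lens; pixels are square), "cx", "cy" (the principal point, pixels), "k1" (the pictures are not rectified: a ray, as slopes to the right and down, at radius r is drawn at 1 + k1 r^2 times it, then the intrinsics apply), "world_to_cam" (4x4, takes a point from world to camera coordinates); the wrist camera has in their place "tool_from_camera" (4x4, takes a point from camera to tool coordinates, whose origin is the TCP and whose axes are the flange's). Camera axes: x right, y up, looking along -z (the intrinsics and any distortion apply to the point x, -y, -z); pixel columns grow to the right and rows downward; lengths in m; the calibration is good to about 2 mm. A picture is of the moment at which its call begins: read the wrist's pose just before it.
- robot.job_done(): hands the job in; it is judged then, once.
The state is a dict: "time": time; "joint_positions": joint angles; "qvel": joint speeds; "tau": joint torques, N m; "position": TCP position; "ee_rot": TCP orientation; "wrist_force": force on the tool from outside, world axes, zero at the start; "wrist_torque": the same for the moment, N m; "finger_gap": opening from 0.0 (shut) to 1.0 (fully open); "grasp_force": force on a finger pad.
Only numpy, scipy, OpenCV 4.12 (cv2) and the standard library are available. Lean on these libraries where they do the work, as an engineer would, in place of code of your own. Each camera call takes 0.05 s, during which the arm holds its last target. There are 200 camera calls.

## Working session

There is one attempt and no reset: what is moved stays moved. The work goes in short steps, Python scripts to look and compute and a tool call to move; the robot and the scene stay as the last step left them, time stands still between calls to the robot, and variables do not carry over. Pictures are saved under pics/ and viewed, at most 10 in all, crops included, and the job is handed in when it is done.

Besides the shell and the picture viewer there is one more tool, called after ">>>" as name([rows], argument=value, ...), one row to a line, values as JSON. play_rows: Moves the arm, as the interface text tells. Its arguments: {"type":"object","properties":{"rows":{"type":"array","items":{"type":"array","items":{"type":"number"}}},"fingers":{"type":"number"}},"required":["rows"]}

```bash
mkdir -p pics; cat > h.py <<'E'
import numpy as np, cv2
from scipy.spatial.transform import Rotation as R
from rig import robot
def cam(n):
    s=robot.observe(); c=robot.read_camera(n)
    c['f']=210/np.tan(np.radians(c['fov_y'])/2)
    if 'world_to_cam' in c: c['T']=np.linalg.inv(np.array(c['world_to_cam']))
    else:
        W=np.eye(4); W[:3,:3]=R.from_rotvec(s['ee_rot']).as_matrix(); W[:3,3]=s['position']
        c['T']=W@np.array(c['tool_from_camera'])
    return c
def rays(c,uv):
    uv=np.atleast_2d(np.array(uv,float)); d=(uv-[c['cx'],c['cy']])/c['f']; s=d.copy()
    for _ in range(20): s=d/(1+c['k1']*(s**2).sum(1,keepdims=True))
    return np.c_[s[:,0],-s[:,1],-np.ones(len(s))]
def onplane(c,uv,z):
    d=rays(c,uv)@c['T'][:3,:3].T; o=c['T'][:3,3]
    return o+d*((z-o[2])/d[:,2])[:,None]
def cloud(c):
    z=c['z_map']; v,u=np.mgrid[:420,:560]
    r=rays(c,np.c_[u.ravel(),v.ravel()])*z.ravel()[:,None]
    p=r@c['T'][:3,:3].T+c['T'][:3,3]; p[z.ravel()==0]=np.nan
    return p.reshape(420,560,3)
def proj(c,p):
    q=(np.atleast_2d(p)-c['T'][:3,3])@c['T'][:3,:3]
    s=np.c_[q[:,0],-q[:,1]]/-q[:,2:]; s=s*(1+c['k1']*(s**2).sum(1,keepdims=True))
    return s*c['f']+[c['cx'],c['cy']]
E
python3 - <<'E'
from h import *
s=robot.observe(); print({k:np.round(v,3) for k,v in s.items()})
a=cam('top'); b=cam('scene')
for n,c in(('top',a),('scene',b)): cv2.imwrite(f'pics/{n}0.png',c['pixels']); print(n,c['T'].round(3),c['f'],c['k1'])
np.savez('top0.npz',p=cloud(a)); np.savez('sc0.npz',p=cloud(b))
E
```

```text
{'time': np.float64(0.0), 'joint_positions': array([ 1.151,  0.343,  1.525, -0.   ,  1.275, -0.146]), 'qvel': array([-0.002,  0.001, -0.001, -0.001,  0.   , -0.001]), 'tau': array([ 0.0000e+00, -4.3367e+01, -2.4601e+01, -0.0000e+00,  8.0000e-03,
        0.0000e+00]), 'position': array([0.142, 0.505, 0.239]), 'ee_rot': array([-4.290e-01, -3.112e+00,  2.000e-03]), 'wrist_force': array([ 0.928,  0.983, -0.528]), 'wrist_torque': array([ 0.   ,  0.004, -0.023]), 'grasp_force': np.float64(0.0), 'finger_gap': np.float64(0.996)}
top [[ 0.016  0.997 -0.077  0.517]
 [-1.     0.016 -0.01  -0.076]
 [-0.009  0.077  0.997  1.155]
 [ 0.     0.     0.     1.   ]] 394.76343552534956 0.035216427744765126
scene [[ 0.638 -0.566  0.521  1.259]
 [ 0.77   0.457 -0.446 -0.625]
 [ 0.014  0.686  0.728  1.072]
 [ 0.     0.     0.     1.   ]] 516.9777524747112 -0.17857477776368946
```

View pics/top0.png

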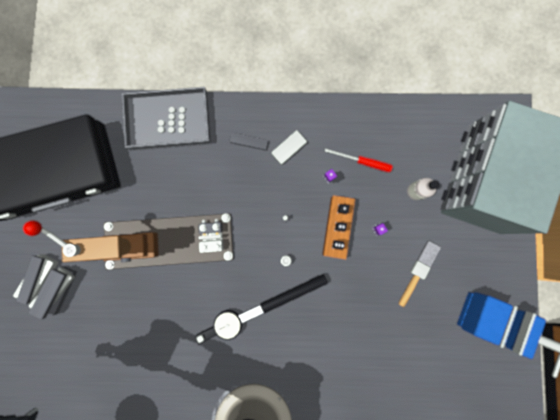

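View pics/scene0.png

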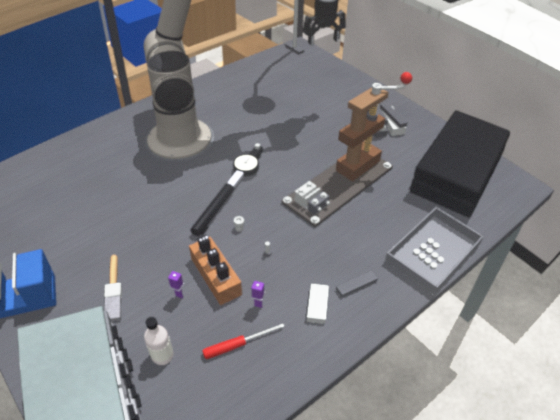

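The top view shows the rack at (339,228) with black handles at (343,209), (341,227) and (338,245). The slot is near (210,236). There are purple look-alikes at (331,176) and (381,229); other small upright items are the bolt (286,217) and socket (286,261). I want the three black handles in the rack, so I'll check them in a close crop.

```bash
python3 - <<'E'
from h import *
a=cam('top'); b=cam('scene')
def crop(im,x,y,w,h,k): return cv2.resize(im[y:y+h,x:x+w],(w*k,h*k),interpolation=cv2.INTER_CUBIC)
A=crop(a['pixels'],310,188,64,80,4);B=crop(b['pixels'],180,225,70,80,4)
C=crop(a['pixels'],185,205,55,64,4);D=crop(b['pixels'],275,165,80,64,4)
W=560
top=np.hstack([A,B]);bot=np.hstack([C,D]);top=np.pad(top,((0,0),(0,W-top.shape[1]),(0,0)));bot=np.pad(bot,((0,0),(0,W-bot.shape[1]),(0,0)))
cv2.imwrite('pics/crop1.png',np.vstack([top,bot]))
p=cloud(a)
hsv=cv2.cvtColor(a['pixels'],cv2.COLOR_BGR2HSV)
# rack
roi=np.zeros((420,560),bool);roi[185:270,310:365]=1
m=roi&(hsv[...,1]>90)&(hsv[...,0]<20)&(hsv[...,2]>60)
m&=abs(p[...,2]-.055)<.012
ys,xs=np.nonzero(m);P=onplane(a,np.c_[xs,ys],.055)[:,:2]
r=cv2.minAreaRect(P.astype(np.float32));print('rack',r, 'z',np.nanmedian(p[m][:,2]))
h=roi&(p[...,2]>.08);n,l,st,cc=cv2.connectedComponentsWithStats(h.astype(np.uint8))
for i in range(1,n):
  if st[i,4]>8:
    print('handle',cc[i].round(1),st[i],onplane(a,cc[i],.099).round(4),np.nanmedian(p[l==i],0).round(3))
# stand
roi=np.zeros((420,560),bool);roi[205:275,95:240]=1
m=roi&(abs(p[...,2]-.015)<.006)
q=p[m];r=cv2.minAreaRect(q[:,:2].astype(np.float32));print('stand',r)
np.set_printoptions(linewidth=250)
print((p[214:260:2,192:236:1,2]*1000).round())
E
```

```text
rack ((0.5497213006019592, -0.2296479046344757), (0.06316065043210983, 0.16927461326122284), 81.74495697021484) z 0.054636306671792534
handle [343.4 208.5] [338 204  12  10  95] [[ 0.5978 -0.2361  0.099 ]] [ 0.597 -0.237  0.099]
handle [340.8 226.5] [336 222  11  10  93] [[ 0.5495 -0.2292  0.099 ]] [ 0.551 -0.23   0.098]
handle [338.1 244.8] [333 240  11  10  91] [[ 0.5008 -0.2222  0.099 ]] [ 0.5   -0.222  0.098]
stand ((0.5027743577957153, 0.2558363080024719), (0.1348048448562622, 0.3646751940250397), 5.021052837371826)
[[-0. -1. -2. ... -1. -1. -2.]
 [13. 11. 14. ...  1. -6.  2.]
 [17. 12. 18. ... -3.  0.  1.]
 ...
 [15. 17. 14. ... -2. -2.  1.]
 [11. 16. 15. ... -1.  2. -1.]
 [12. 17. 15. ...  1. -2. -3.]]
```

View pics/crop1.png

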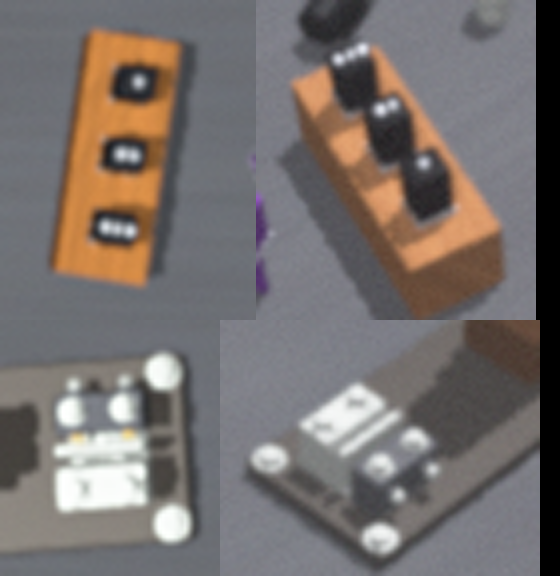

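The crop confirms it: one-stud (thin) is farthest from the robot, two-stud (middle) is in the centre, and three-stud (thick) is nearest. The bright fixed cheek is on the robot side of the slot. Next I measure the slot and compute moves.

```bash
cat >> h.py <<'E'
def row(x,y,z,yawdeg,tilt=0):
    "shift/turn from the present pose to TCP x,y,z, tool z down, tool y at yawdeg in world"
    s=robot.observe(); R0=R.from_rotvec(s['ee_rot']).as_matrix(); a=np.radians(yawdeg)
    ty=np.array([np.cos(a),np.sin(a),0]); tz=np.array([0,0,-1.]); R1=np.c_[np.cross(ty,tz),ty,tz]
    d=R0.T@(np.array([x,y,z])-s['position'])*100; w=np.degrees(R.from_matrix(R0.T@R1).as_rotvec())
    return np.r_[d,w].round(2).tolist()
E
python3 - <<'E'
from h import *
a=cam('top');p=np.load('top0.npz')['p']
th=np.radians(5.02);ex=np.array([np.cos(th),np.sin(th)]);ey=np.array([-ex[1],ex[0]])
roi=np.zeros((420,560),bool);roi[205:270,180:240]=1
m=roi&(p[...,2]>.04)&(p[...,2]<.075)
q=p[m];c0=np.array([.5028,.2558]);loc=np.c_[(q[:,:2]-c0)@ex,(q[:,:2]-c0)@ey]*1000
g=cv2.cvtColor(a['pixels'],cv2.COLOR_BGR2GRAY)[m]
print('all xy range',np.percentile(loc,[1,50,99],axis=0).round(1))
br=(g>190)&(loc[:,0]<0);print('cheek',np.percentile(loc[br],[1,50,99],axis=0).round(1),np.median(q[br],0))
for lo in range(-60,60,3):
  k=(loc[:,0]>=lo)&(loc[:,0]<lo+3)
  if k.sum(): print(lo,k.sum(),g[k].mean().round(),np.median(q[k,2]).round(3),loc[k,1].min().round(),loc[k,1].max().round())
print(row(.38,0,.26,81.7),row(.50,.05,.26,95))
E
```

```text
all xy range [[ -36.4 -157.4]
 [   0.7 -127.8]
 [  44.5  -97.8]]
cheek [[ -36.9 -156.5]
 [ -21.6 -126.9]
 [  -0.4  -98.2]] [0.4933655  0.12725185 0.05534126]
-39 9 225.0 0.055 -157.0 -119.0
-36 24 241.0 0.055 -157.0 -99.0
-33 24 244.0 0.056 -157.0 -99.0
-30 24 240.0 0.058 -157.0 -100.0
-27 25 237.0 0.06 -157.0 -100.0
-24 25 235.0 0.057 -157.0 -100.0
-21 25 237.0 0.056 -157.0 -98.0
-18 24 244.0 0.055 -157.0 -98.0
-15 24 245.0 0.054 -157.0 -97.0
-12 24 224.0 0.053 -157.0 -97.0
-9 13 190.0 0.048 -157.0 -107.0
-3 23 204.0 0.049 -158.0 -100.0
0 23 232.0 0.055 -157.0 -101.0
3 17 242.0 0.055 -151.0 -99.0
6 1 229.0 0.04 -110.0 -110.0
9 1 220.0 0.041 -147.0 -147.0
12 17 159.0 0.05 -157.0 -104.0
15 23 133.0 0.051 -156.0 -98.0
18 24 147.0 0.05 -157.0 -98.0
21 24 174.0 0.052 -157.0 -98.0
24 22 187.0 0.051 -157.0 -99.0
27 24 183.0 0.053 -157.0 -99.0
30 23 185.0 0.052 -157.0 -99.0
33 24 179.0 0.053 -158.0 -96.0
36 24 166.0 0.051 -158.0 -97.0
39 17 145.0 0.05 -158.0 -99.0
42 8 138.0 0.043 -149.0 -103.0
45 4 173.0 0.041 -146.0 -106.0
48 2 196.0 0.041 -112.0 -107.0
[-36.59, -42.21, -2.08, -0.04, -0.01, -7.39] [-46.79, -34.15, -2.08, -0.04, -0.01, -20.69]
```

>>> play_rows([
  [-7, -8, -2, 0, 0, -5],
  [-13, -15, -2, 0, 0, -10],
  [-19, -22, -2, 0, 0, -15],
  [-25, -29, -2, 0, 0, -20.7],
  [-31, -33, -2, 0, 0, -20.7],
  [-36.5, -34, -2, 0, 0, -20.7],
  [-42, -31, -2, 0, 0, -20.7],
  [-46, -28, -2, 0, 0, -20.7],
])

```text
time: 1.25
position: [0.435, 0.1289, 0.2595]
ee_rot: [-0.134, 3.138, 0.0]
wrist_force: [0.7, 0.0, 0.8]
finger_gap: 0.999
grasp_force: 0.0
```

>>> play_rows([
  [0, 0, 0, 0, 0, 0],
  [0, 0, 0, 0, 0, 0],
  [0, 0, 0, 0, 0, 0],
  [0, 0, 0, 0, 0, 0],
])

```text
time: 1.75
position: [0.4328, 0.1315, 0.2594]
ee_rot: [-0.139, 3.138, 0.0]
wrist_force: [0.0, -0.7, -0.2]
finger_gap: 1.001
grasp_force: 0.0
```

```bash
python3 - <<'E'
from h import *
c=cam('wrist');s=robot.observe();print(s['time'],s['position'],s['ee_rot'],np.array(c['tool_from_camera']).round(3),c['f'],c['k1'])
cv2.imwrite('pics/w1.png',c['pixels']);np.savez('w1.npz',p=cloud(c))
print(proj(c,[[.506,.1281,.055],[.5495,-.2292,.099]]))
E
```

```text
1.8 [0.43292772 0.1313938  0.25940236] [-1.39177406e-01  3.13771583e+00  2.22223044e-04] [[ 0.001  0.962  0.274  0.069]
 [ 1.    -0.001 -0.001 -0.   ]
 [-0.001  0.274 -0.962 -0.135]
 [ 0.     0.     0.     1.   ]] 314.0970822654827 -0.019181140928559076
[[267.59171567 248.46650895]
 [-70.82054257 273.56935512]]
```

View pics/w1.png

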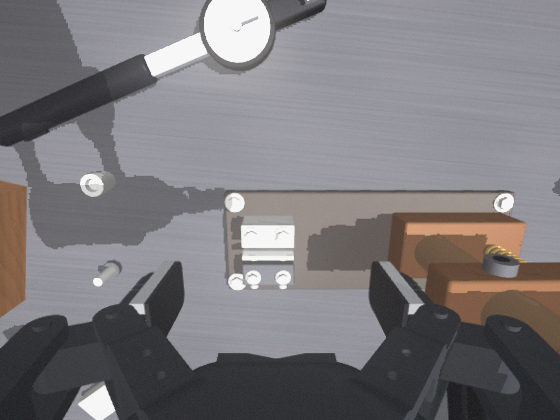

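The wrist view shows the slot between the cheek and keeper around (268,249), with the column well to the right. I'll take the edges from intensity profiles.

```bash
python3 - <<'E'
from h import *
c=cam('wrist');g=cv2.cvtColor(c['pixels'],cv2.COLOR_BGR2GRAY);p=np.load('w1.npz')['p']
th=np.radians(5.02);ex=np.array([np.cos(th),np.sin(th)]);ey=np.array([-ex[1],ex[0]]);o=np.array([.506,.1281])
for v in range(214,272):
  P=onplane(c,[[268,v]],.055)[0,:2]-o
  print(v,g[v,250:288].mean().round(),'x@55 %.1f'%(P@ex*1000),'z %.0f'%(np.nanmedian(p[v,250:288,2])*1000),end=' | ')
  if v%3==0:print()
print()
r=g[235,236:300];print(r)
for u in (242,243,293,294): P=onplane(c,[[u,232]],.055)[0,:2]-o;print(u,(P@ey*1000).round(1))
# edge orientation: plate top-left bolts; cheek edge rows per column
for u in (246,256,266,276,286): 
  col=g[205:272,u].astype(int);print(u,[int(i)+205 for i in np.nonzero(abs(np.diff(col))>25)[0]])
P=onplane(c,[[260,192],[480,192]],.015)[:,:2];d=P[1]-P[0];print('plate edge yaw',np.degrees(np.arctan2(d[1],d[0])))
E
```

```text
214 149.0 x@55 -41.7 z 16 | 215 154.0 x@55 -40.5 z 16 | 216 162.0 x@55 -39.4 z 19 | 
217 163.0 x@55 -38.2 z 23 | 218 163.0 x@55 -37.0 z 27 | 219 163.0 x@55 -35.8 z 31 | 
220 164.0 x@55 -34.6 z 35 | 221 162.0 x@55 -33.4 z 39 | 222 160.0 x@55 -32.2 z 44 | 
223 158.0 x@55 -31.0 z 47 | 224 170.0 x@55 -29.8 z 51 | 225 230.0 x@55 -28.6 z 54 | 
226 247.0 x@55 -27.4 z 56 | 227 245.0 x@55 -26.2 z 56 | 228 247.0 x@55 -25.0 z 57 | 
229 246.0 x@55 -23.8 z 57 | 230 245.0 x@55 -22.6 z 57 | 231 235.0 x@55 -21.4 z 57 | 
232 236.0 x@55 -20.2 z 57 | 233 239.0 x@55 -19.0 z 58 | 234 243.0 x@55 -17.8 z 58 | 
235 245.0 x@55 -16.5 z 58 | 236 245.0 x@55 -15.3 z 58 | 237 245.0 x@55 -14.1 z 58 | 
238 244.0 x@55 -12.9 z 58 | 239 246.0 x@55 -11.6 z 58 | 240 247.0 x@55 -10.4 z 58 | 
241 247.0 x@55 -9.2 z 58 | 242 247.0 x@55 -7.9 z 57 | 243 247.0 x@55 -6.7 z 57 | 
244 247.0 x@55 -5.4 z 56 | 245 247.0 x@55 -4.2 z 56 | 246 247.0 x@55 -3.0 z 56 | 
247 243.0 x@55 -1.7 z 56 | 248 164.0 x@55 -0.5 z 39 | 249 162.0 x@55 0.8 z 41 | 
250 181.0 x@55 2.1 z 45 | 251 214.0 x@55 3.3 z 48 | 252 214.0 x@55 4.6 z 49 | 
253 214.0 x
[... 351 characters left out ...]
@55 22.5 z 52 | 267 163.0 x@55 23.8 z 52 | 
268 161.0 x@55 25.1 z 52 | 269 162.0 x@55 26.4 z 52 | 270 177.0 x@55 27.7 z 52 | 
271 196.0 x@55 29.0 z 52 | 
[108 107 109 110 110 226 247 241 216 229 245 247 247 247 247 247 247 247
 247 247 246 246 247 247 247 247 247 247 247 247 247 247 247 247 247 247
 246 239 245 244 215 223 243 247 247 247 247 247 247 247 247 247 247 247
 247 247 247 245 205 149 147 147 149 146]
242 -29.3
243 -28.2
293 29.1
294 30.3
246 [224, 231, 233, 247, 250, 259, 260, 264]
256 [224, 232, 247, 250, 259, 260, 264, 270]
266 [224, 247, 250, 259, 260, 264]
276 [224, 232, 247, 250, 259, 260, 264]
286 [224, 231, 232, 247, 250, 259, 260, 264, 270]
plate edge yaw 95.15893903298014
```

```bash
python3 - <<'E'
from h import *
print(row(.5008,-.2222,.16,81.8),row(.5008,-.2222,.071,81.8))
E
```

```text
[-3.62, -35.81, 9.93, 0.01, 0.04, 13.27] [-3.61, -35.82, 18.83, 0.01, 0.04, 13.27]
```

>>> play_rows([
  [-1, -6, 0, 0, 0, 7],
  [-2, -12, 1, 0, 0, 13.3],
  [-2.5, -18, 3, 0, 0, 13.3],
  [-3.2, -24, 5, 0, 0, 13.3],
  [-3.6, -30, 7, 0, 0, 13.3],
  [-3.6, -35.8, 9, 0, 0, 13.3],
  [-3.6, -35.8, 9.9, 0, 0, 13.3],
  [-3.6, -35.8, 9.9, 0, 0, 13.3],
])

```text
time: 2.85
position: [0.5, -0.2218, 0.1592]
ee_rot: [-0.228, -3.131, -0.002]
wrist_force: [-0.4, -0.0, -0.9]
finger_gap: 1.0
grasp_force: 0.0
```

>>> play_rows([
  [0, 0, 0, 0, 0, 0],
  [0, 0, 0, 0, 0, 0],
])

```text
time: 3.1
position: [0.5012, -0.2214, 0.1609]
ee_rot: [0.224, 3.132, -0.001]
wrist_force: [1.7, 0.4, -0.5]
finger_gap: 1.001
grasp_force: 0.0
```

```bash
python3 - <<'E'
from h import *
c=cam('wrist');s=robot.observe();print(s['time'],s['position'])
p=cloud(c);im=c['pixels'];cv2.imwrite('pics/w2.png',im)
m=(p[...,2]>.088)&(p[...,2]<.115)&(im.max(2)<90)
m&=(abs(p[...,0]-.55)<.08)&(abs(p[...,1]+.23)<.04)
n,l,st,cc=cv2.connectedComponentsWithStats(m.astype(np.uint8))
for i in range(1,n):
  if st[i,4]>40: print(st[i],np.nanmean(p[l==i],0).round(4))
print(proj(c,[[.5008,-.2222,.099],[.5495,-.2292,.099]]),row(.5008,-.2222,.071,81.8))
E
```

```text
3.15 [ 0.50112137 -0.22159069  0.16081282]
[253 209  37  15 151] [ 0.4892 -0.2254  0.0939]
[253 225  37  21 186] [ 0.5082 -0.2265  0.0995]
[255 274  35  36 989] [ 0.5461 -0.2311  0.0982]
[256 331  34  27 772] [ 0.5907 -0.2372  0.0972]
[[275.13562454 229.77856713]
 [275.13604597 295.42805925]] [0.03, -0.06, 8.98, -0.02, 0.07, 0.01]
```

View pics/w2.png

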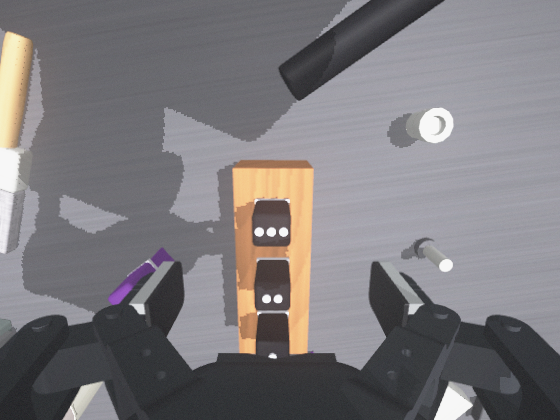

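The view shows three studs at (272,232), two at (272,298) and a purple look-alike at (140,280), clear of the fingers. Descending on the thick gauge.

>>> play_rows([
  [-0.1, -0.2, 5, 0, 0, 0],
  [-0.1, -0.2, 8, 0, 0, 0],
  [-0.1, -0.2, 9, 0, 0, 0],
  [-0.1, -0.2, 9, 0, 0, 0],
])

```text
time: 3.65
position: [0.5017, -0.2245, 0.0703]
ee_rot: [0.226, 3.133, 0.0]
wrist_force: [0.4, -0.0, 0.3]
finger_gap: 1.001
grasp_force: 0.0
```

>>> play_rows([
  [0, 0, 0, 0, 0, 0],
  [0, 0, 0, 0, 0, 0],
  [0, 0, 0, 0, 0, 0],
  [0, 0, 0, 0, 0, 0],
  [0, 0, 0, 0, 0, 0],
  [0, 0, 0, 0, 0, 0],
], fingers=10)

```text
time: 4.4
position: [0.5017, -0.2249, 0.0706]
ee_rot: [0.227, 3.132, -0.001]
wrist_force: [-0.3, 1.0, 5.2]
finger_gap: 0.296
grasp_force: 59.1
```

>>> play_rows([
  [0, 0, -2, 0, 0, 0],
  [0, 0, -5, 0, 0, 0],
  [0, 0, -8, 0, 0, 0],
  [0, 0, -8, 0, 0, 0],
])

```text
time: 4.9
position: [0.5024, -0.2253, 0.1519]
ee_rot: [0.227, 3.129, -0.003]
wrist_force: [0.4, 0.2, -0.9]
finger_gap: 0.299
grasp_force: 58.9
```

```bash
python3 - <<'E'
from h import *
print(row(.5122,.1286,.13,95.1),row(.5122,.1286,.15,95.1),robot.observe()['wrist_force'])
E
```

```text
[4.14, 35.17, 2.11, -0.13, 0.22, -13.39] [4.13, 35.16, 0.11, -0.13, 0.22, -13.39] [ 0.42978858  0.16053779 -0.86935104]
```

>>> play_rows([
  [0.7, 6, 0, 0, 0, -5],
  [1.4, 12, 0, 0, 0, -10],
  [2.1, 18, 0, 0, 0, -13.4],
  [2.8, 24, 0, 0, 0, -13.4],
  [3.5, 30, 0, 0, 0, -13.4],
  [4.1, 35.2, 0.8, 0, 0, -13.4],
  [4.1, 35.2, 2.1, 0, 0, -13.4],
  [4.1, 35.2, 2.1, 0, 0, -13.4],
])

```text
time: 5.9
position: [0.5101, 0.1291, 0.1269]
ee_rot: [0.141, -3.134, 0.001]
wrist_force: [1.1, -1.3, -1.3]
finger_gap: 0.299
grasp_force: 59.3
```

>>> play_rows([
  [0, 0, 0, 0, 0, 0],
  [0, 0, 0, 0, 0, 0],
  [0, 0, 0, 0, 0, 0],
])

```text
time: 6.28
position: [0.5118, 0.1288, 0.1293]
ee_rot: [-0.138, 3.138, 0.0]
wrist_force: [-0.2, -0.4, -0.8]
finger_gap: 0.29
grasp_force: 59.3
```

```bash
python3 - <<'E'
from h import *
c=cam('wrist');s=robot.observe();print(s['time'],s['position'],s['ee_rot'],s['wrist_force'])
im=c['pixels'][150:400,170:390];cv2.imwrite('pics/w3.png',cv2.resize(im,None,fx=2.4,fy=2.4,interpolation=cv2.INTER_CUBIC))
np.savez('w3.npz',p=cloud(c),im=c['pixels'])
print(proj(c,[[.5072,.1282,.055]]),row(.5122,.1286,.13,95.1))
E
```

```text
6.325 [0.51178877 0.12900014 0.12930783] [-1.38513904e-01  3.13785172e+00  1.74305187e-04] [ 0.23003676  0.16217045 -0.77686929]
[[275.98908673 218.03924299]] [-0.04, -0.04, -0.07, 0.0, 0.04, -0.04]
```

View pics/w3.png

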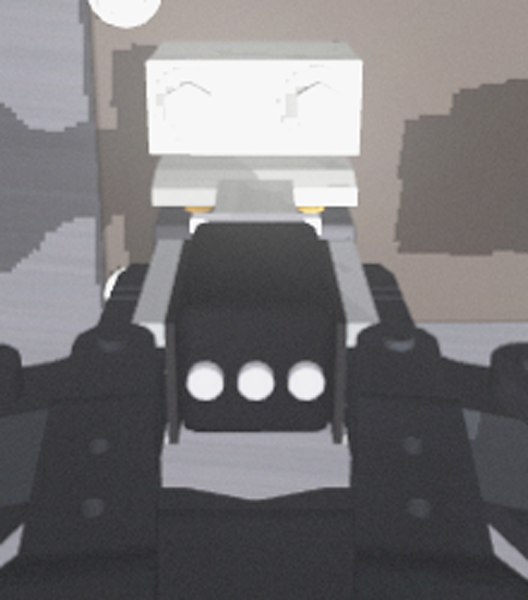

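The crop shows the blade tip at about (255,182) crop, in front of the keeper bevel and just past the cheek's bevel edge at row 155. I'll compare the blade face and slot edges through depth.

```bash
cat > rel.py <<'E'
from h import *
import sys
d=np.load(sys.argv[1]);p=d['p'];g=d['im'].max(2)
th=np.radians(5.1);ex=np.array([np.cos(th),np.sin(th)]);ey=np.array([-ex[1],ex[0]]);o=np.array([.5072,.1282])
L=np.dstack([(p[...,:2]-o)@ex*1e3,(p[...,:2]-o)@ey*1e3,p[...,2]*1e3])
for v in range(185,252,1):
  a=L[v,268:283];b=L[v,240:254]
  print(v,'mid',np.nanmedian(a,0).round(1),int(np.median(g[v,268:283])),' left',np.nanmedian(b,0).round(1),int(np.median(g[v,240:254])))
E
python3 rel.py w3.npz
python3 - <<'E'
from h import *
c=cam('wrist')
th=np.radians(5.1);ex=np.array([np.cos(th),np.sin(th)]);o=np.array([.5072,.1282])
for v,z in((213.5,.055),(214.6,.055),(227,.055),(228,.055),(235.5,.055)): print(v,((onplane(c,[[247,v]],z)[0,:2]-o)@ex*1e3).round(1))
E
```

```text
185 mid [-23.7  -0.7  56.3] 247  left [-24.2 -19.5  59. ] 243
186 mid [-22.8  -0.7  55.4] 247  left [-24.  -19.2  61.4] 241
187 mid [-22.2  -0.7  55.9] 247  left [-23.7 -19.2  63. ] 247
188 mid [-21.5  -0.7  55.7] 247  left [-23.  -19.2  62.9] 247
189 mid [-20.8  -0.7  55.6] 247  left [-22.5 -19.3  63.6] 247
190 mid [-20.1  -0.7  55.8] 247  left [-21.7 -19.3  63.2] 247
191 mid [-19.5  -0.7  55.8] 247  left [-21.2 -19.2  63.7] 247
192 mid [-18.7  -0.7  55.7] 247  left [-20.5 -19.3  63.5] 247
193 mid [-18.1  -0.7  56. ] 247  left [-19.7 -19.4  63.3] 247
194 mid [-17.4  -0.7  55.8] 247  left [-19.1 -19.3  63.2] 247
195 mid [-16.7  -0.7  55.9] 247  left [-18.4 -19.4  63. ] 247
196 mid [-16.1  -0.7  56.2] 247  left [-17.8 -19.3  63.6] 247
197 mid [-15.3  -0.7  56. ] 247  left [-17.1 -19.4  63.3] 247
198 mid [-14.6  -0.7  55.9] 247  left [-16.4 -19.4  63.4] 247
199 mid [-13.9  -0.7  55.9] 247  left [-15.7 -19.4  63.4] 247
200 mid [-13.3  -0.7  56.2] 247  left [-15.  -19.5  63.1] 247
201 mid [-12.4  -0.7  55.7] 247  left [-14.4 -19.4  63.3] 247
202 mid [-11.7  -0.7  55.7] 247  left [-13.7 -
[... 2289 characters left out ...]
5 120.2] 193  left [ 20.4 -21.9  46.7] 106
242 mid [ -8.1  -0.5 121. ] 134  left [ 20.6 -21.7  48.2] 105
243 mid [ -8.   -0.5 122. ] 84  left [ 20.4 -21.6  50.6] 110
244 mid [ -8.1  -0.5 123.4] 83  left [ 20.8 -21.1  51.7] 121
245 mid [ -8.1  -0.5 124.7] 82  left [ 21.5 -21.4  51.7] 128
246 mid [ -8.   -0.5 125.9] 82  left [ 22.1 -21.5  52.3] 128
247 mid [ -8.   -0.5 127.1] 81  left [ 22.8 -21.5  52.4] 130
248 mid [ -8.2  -0.5 128.8] 80  left [ 23.7 -21.5  52.1] 129
249 mid [ -8.1  -0.5 129.7] 79  left [ 24.6 -21.6  51.8] 121
250 mid [ -8.1  -0.5 130.8] 78  left [ -6.5 -14.  127.1] 97
251 mid [ -8.1  -0.5 132. ] 77  left [ -6.3 -13.9 127.9] 93
213.5 -3.3
214.6 -2.5
227 6.6
228 7.3
235.5 12.9
```

The depth gives keeper face at x≈4.65 mm and cheek face at about 0, so the gap is about 4.6 mm; the blade sits 1 mm too far to -x. I'll test the thick gauge gently by feel.

>>> play_rows([
  [-0.12, 0, 0.5, 0, 0, 0],
  [-0.12, 0, 1.1, 0, 0, 0],
  [-0.12, 0, 1.2, 0, 0, 0],
  [-0.12, 0, 1.3, 0, 0, 0],
  [-0.12, 0, 1.4, 0, 0, 0],
])

```text
time: 7.0
position: [0.5129, 0.1297, 0.1155]
ee_rot: [-0.14, 3.138, 0.0]
wrist_force: [-2.7, -0.1, 7.4]
finger_gap: 0.297
grasp_force: 60.0
```

>>> play_rows([
  [0, 0, 0.1, 0, 0, 0],
  [0, 0, 0.2, 0, 0, 0],
  [0, 0, 0.25, 0, 0, 0],
])

```text
time: 7.38
position: [0.5139, 0.1298, 0.1151]
ee_rot: [-0.14, 3.134, 0.0]
wrist_force: [-4.3, -1.2, 19.7]
finger_gap: 0.297
grasp_force: 61.6
```

It stopped at the rim at about 20 N, roughly 2–3 mm off the bevel's centre. That may only be the rounded end resting on the keeper edge, so I'll back off, centre it in the lead-in and retry along the bevel.

>>> play_rows([
  [0.1, 0, -0.5, 0, 0, 0],
  [0.29, 0, -0.5, 0, 0, 0],
  [0.29, 0, -0.5, 0, 0, 0],
  [0.29, 0, -0.3, 0, 0, 0],
  [0.29, 0, -0.1, 0, 0, 0],
  [0.29, 0, 0.0, 0, 0, 0],
])

```text
time: 8.12
position: [0.5097, 0.1294, 0.1121]
ee_rot: [0.14, -3.138, -0.0]
wrist_force: [0.1, 1.1, -0.7]
finger_gap: 0.299
grasp_force: 59.4
```

>>> play_rows([
  [0, 0, 0.1, 0, 0, 0],
  [0, 0, 0.2, 0, 0, 0],
  [-0.03, 0, 0.25, 0, 0, 0],
])

```text
time: 8.5
position: [0.5102, 0.1295, 0.1105]
ee_rot: [-0.14, 3.138, 0.0]
wrist_force: [-2.2, 0.1, 5.2]
finger_gap: 0.298
grasp_force: 59.7
```

>>> play_rows([
  [-0.03, 0, 0.1, 0, 0, 0],
  [-0.05, 0, 0.17, 0, 0, 0],
  [-0.07, 0, 0.22, 0, 0, 0],
])

```text
time: 8.88
position: [0.5108, 0.1295, 0.1084]
ee_rot: [-0.14, 3.138, 0.0]
wrist_force: [-2.7, -0.7, 5.8]
finger_gap: 0.295
grasp_force: 59.8
```

>>> play_rows([
  [-0.03, 0, 0.1, 0, 0, 0],
  [-0.06, 0, 0.2, 0, 0, 0],
  [-0.08, 0, 0.25, 0, 0, 0],
])

```text
time: 9.25
position: [0.5116, 0.1296, 0.106]
ee_rot: [-0.14, 3.138, 0.0]
wrist_force: [-1.5, 0.1, 6.9]
finger_gap: 0.292
grasp_force: 59.9
```

>>> play_rows([
  [-0.03, 0, 0.1, 0, 0, 0],
  [-0.06, 0, 0.2, 0, 0, 0],
])

```text
time: 9.5
position: [0.5121, 0.1297, 0.105]
ee_rot: [-0.14, 3.138, 0.0]
wrist_force: [-7.4, -0.0, 21.5]
finger_gap: 0.297
grasp_force: 62.0
```

>>> play_rows([
  [-0.03, 0, 0.1, 0, 0, 0],
  [-0.06, 0, 0.2, 0, 0, 0],
])

```text
time: 9.75
position: [0.5131, 0.1297, 0.1044]
ee_rot: [-0.141, 3.136, 0.0]
wrist_force: [-4.6, -2.4, 26.4]
finger_gap: 0.298
grasp_force: 63.1
```

The thick gauge is blocked hard with the tip about 26 mm above the floor (over 15 N), so it doesn't fit. Withdrawing it.

>>> play_rows([
  [0.08, 0, -0.5, 0, 0, 0],
  [0.15, 0, -2, 0, 0, 0],
  [0.15, 0, -4.7, 0, 0, 0],
  [0.15, 0, -4.7, 0, 0, 0],
  [0.15, 0, -4.7, 0, 0, 0],
])

```text
time: 10.38
position: [0.511, 0.1295, 0.1479]
ee_rot: [0.14, -3.138, -0.0]
wrist_force: [0.7, 0.1, -0.7]
finger_gap: 0.297
grasp_force: 59.9
```

```bash
python3 - <<'E'
from h import *
s=robot.observe();print(s['position'],s['wrist_force'])
print(row(.5017,-.2249,.15,81.8),row(.5017,-.2249,.13,81.8))
E
```

```text
[0.51102671 0.12949688 0.14791695] [ 0.72259378  0.12460864 -0.74021995]
[4.09, -35.22, -0.21, 0.0, -0.03, 13.31] [4.09, -35.22, 1.79, 0.0, -0.03, 13.31]
```

>>> play_rows([
  [0.7, -6, -0.3, 0, 0, 5],
  [1.4, -12, -0.3, 0, 0, 10],
  [2.1, -18, -0.3, 0, 0, 13.3],
  [2.8, -24, -0.3, 0, 0, 13.3],
  [3.5, -30, -0.3, 0, 0, 13.3],
  [4.1, -35.2, 0, 0, 0, 13.3],
  [4.1, -35.2, 1.4, 0, 0, 13.3],
  [4.1, -35.2, 1.6, 0, 0, 13.3],
])

```text
time: 11.38
position: [0.5006, -0.2236, 0.1301]
ee_rot: [-0.225, -3.129, -0.004]
wrist_force: [0.9, 0.5, -0.0]
finger_gap: 0.297
grasp_force: 60.1
```

>>> play_rows([
  [0, 0, 0, 0, 0, 0],
  [0, 0, 0, 0, 0, 0],
  [0, 0, 0, 0, 0, 0],
])

```text
time: 11.75
position: [0.5022, -0.2241, 0.1327]
ee_rot: [0.222, 3.133, -0.0]
wrist_force: [-0.2, -0.5, -0.7]
finger_gap: 0.3
grasp_force: 60.1
```

```bash
python3 - <<'E'
from h import *
c=cam('wrist');s=robot.observe();print(s['time'],s['position'],s['ee_rot'],s['wrist_force'])
im=c['pixels'][150:400,170:390];cv2.imwrite('pics/w4.png',cv2.resize(im,None,fx=2.4,fy=2.4,interpolation=cv2.INTER_CUBIC))
p=cloud(c);np.savez('w4.npz',p=p,im=c['pixels'])
th=np.radians(-8.2);ex=np.array([np.cos(th),np.sin(th)]);ey=np.array([-ex[1],ex[0]]);o=np.array([.502,-.2238])
L=np.dstack([(p[...,:2]-o)@ex*1e3,(p[...,:2]-o)@ey*1e3,p[...,2]*1e3])
for v in range(200,242,2): print(v,np.nanmedian(L[v,270:280],0).round(1),c['pixels'][v,275],np.nanmedian(L[v,240:250],0).round(1),c['pixels'][v,245])
print(row(.5017,-.2249,.13,81.8))
E
```

```text
11.8 [ 0.50216708 -0.22423488  0.13264453] [ 2.22761247e-01  3.13308267e+00 -3.45748976e-04] [ 0.37127255  0.99000214 -0.71857783]
200 [-16.7  -1.5  55.9] [146 211 246] [-16.7 -22.4  56.2] [150 217 247]
202 [-15.4  -1.5  56.5] [146 211 246] [-15.2 -22.5  55.7] [152 218 247]
204 [-13.9  -1.5  56.1] [145 210 246] [-13.7 -22.5  55.4] [151 216 247]
206 [-12.3  -1.5  55.6] [145 209 246] [-12.4 -22.5  56.1] [151 217 247]
208 [-10.9  -1.5  55.7] [147 210 246] [-10.9 -22.5  55.8] [154 218 247]
210 [-9.5 -1.5 55.9] [135 190 242] [ -9.4 -22.7  55.7] [149 215 247]
212 [ 5.4 -1.7  9.3] [ 87 119 170] [ -8.  -22.6  56.1] [151 216 247]
214 [ 5.3 -1.7 15.8] [ 84 110 158] [ -6.5 -22.6  55.9] [151 216 247]
216 [ 5.5 -1.7 21. ] [ 88 120 172] [ -5.  -22.7  55.6] [151 215 247]
218 [ 5.4 -1.6 26.8] [ 93 127 183] [ -3.4 -22.8  55.4] [151 215 247]
220 [ 5.4 -1.6 32.1] [ 92 127 179] [ -2.1 -22.8  56. ] [148 213 246]
222 [ 5.2 -1.6 37.7] [ 98 128 175] [ -0.6 -22.8  55.8] [110 150 213]
224 [-6.6 -1.4 78.4] [189 193 201] [  0.8 -22.8  56. ] [105 146 208]
226 [-6.4 -1.4 82. ] [191 195 201] [  2.5 -22.9  55.6] [105 145 207]
228 [-6.4 -1.4 85.7] [183 187 195] [  3.8 -22.8  56.2] [103 142 205]
230 [-6.4 -1.4 89.3] [166 169 179] [  5.4 -23.   55.8] [108 147 209]
232 [-6.2 -1.4 92.3] [167 171 180] [  7.  -23.   55.8] [105 149 209]
234 [-6.4 -1.4 96.3] [169 172 178] [  8.4 -23.1  55.9] [109 152 215]
236 [-6.2 -1.4 99. ] [165 167 176] [ 10.  -23.   55.8] [115 158 219]
238 [-13.2  -1.3 120.8] [215 210 215] [ 11.3 -23.   56.4] [111 157 218]
240 [-13.1  -1.3 123.4] [234 228 231] [ 12.9 -23.1  56.3] [113 157 218]
[0.04, -0.07, 0.26, -0.01, 0.04, 0.07]
```

View pics/w4.png

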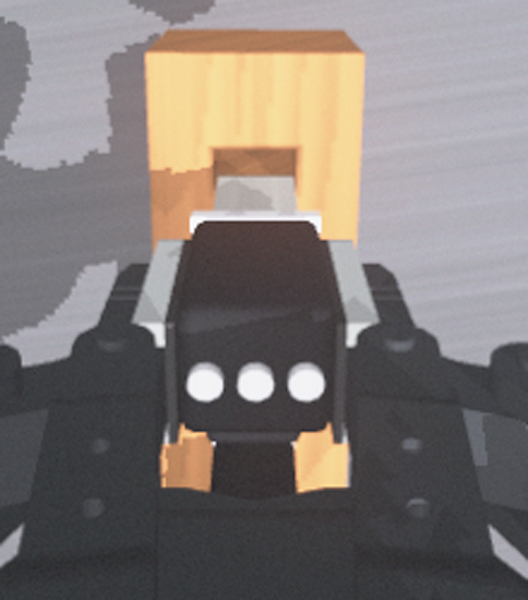

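The blade sits centred over the rack slot, with slot edges at crop columns 213–299 and blade at 217–295. Lowering it.

>>> play_rows([
  [0, 0, 1, 0, 0, 0],
  [0, 0, 2, 0, 0, 0],
  [0, 0, 3.5, 0, 0, 0],
  [0, 0, 5, 0, 0, 0],
  [0, 0, 5.8, 0, 0, 0],
])

```text
time: 12.42
position: [0.5013, -0.2244, 0.0727]
ee_rot: [-0.224, -3.132, -0.002]
wrist_force: [-0.6, -0.9, -0.7]
finger_gap: 0.296
grasp_force: 60.1
```

>>> play_rows([
  [0, 0, 0.1, 0, 0, 0],
  [0, 0, 0.2, 0, 0, 0],
  [0, 0, 0.3, 0, 0, 0],
])

```text
time: 12.8
position: [0.5022, -0.2249, 0.0717]
ee_rot: [0.224, 3.133, -0.001]
wrist_force: [-0.0, -1.2, -1.1]
finger_gap: 0.295
grasp_force: 60.1
```

>>> play_rows([
  [0, 0, 0.1, 0, 0, 0],
  [0, 0, 0.15, 0, 0, 0],
])

```text
time: 13.05
position: [0.5021, -0.2248, 0.0705]
ee_rot: [0.224, 3.133, -0.001]
wrist_force: [-2.4, 1.2, 8.2]
finger_gap: 0.3
grasp_force: 61.1
```

>>> play_rows([
  [0, 0, 0, 0, 0, 0],
  [0, 0, 0, 0, 0, 0],
  [0, 0, 0, 0, 0, 0],
  [0, 0, -2, 0, 0, 0],
  [0, 0, -5, 0, 0, 0],
  [-2.5, 0, -5.2, 0, 0, 0],
  [-5, 0, -5.2, 0, 0, 0],
  [-5, 0, -5.2, 0, 0, 0],
], fingers=80)

```text
time: 14.05
position: [0.5523, -0.2319, 0.1215]
ee_rot: [0.223, 3.133, -0.0]
wrist_force: [-1.0, 0.4, 0.9]
finger_gap: 0.802
grasp_force: 0.0
```

>>> play_rows([
  [0, 0, 0, 0, 0, 0],
  [0, 0, 0, 0, 0, 0],
])

```text
time: 14.3
position: [0.5505, -0.2317, 0.1216]
ee_rot: [-0.225, -3.133, -0.001]
wrist_force: [-0.7, -0.3, 0.8]
finger_gap: 0.799
grasp_force: 0.0
```

```bash
python3 - <<'E'
from h import *
t=cam('top');p=cloud(t);b=cam('scene');cv2.imwrite('pics/s2.png',cv2.resize(b['pixels'][190:320,150:330],None,fx=3,fy=3))
s=robot.observe();print(s['time'],s['position'],s['finger_gap'],s['wrist_force'])
print(row(.5515,-.2312,.071,81.8))
c=cam('wrist');p=cloud(c)
m=(c['pixels'].max(2)<90)&(p[...,2]>.085)&(p[...,2]<.105)
n,l,st,cc=cv2.connectedComponentsWithStats(m.astype(np.uint8))
for i in range(1,n):
  if st[i,4]>150: print(st[i],np.nanmean(p[l==i],0).round(4))
E
```

```text
14.4 [ 0.55084887 -0.23182517  0.12182016] 0.8003654158534932 [-0.37527404 -0.80470279  0.11811112]
[-0.06, 0.07, 5.08, 0.01, -0.02, -0.0]
[254 224  46  47 935] [ 0.5503 -0.2333  0.0979]
[ 255  300   43   47 1807] [ 0.5948 -0.2381  0.0974]
```

>>> play_rows([
  [0, 0, 2.5, 0, 0, 0],
  [0, 0, 5, 0, 0, 0],
  [0, 0, 5, 0, 0, 0],
  [0, 0, 5, 0, 0, 0],
])

```text
time: 14.95
position: [0.5518, -0.2322, 0.0727]
ee_rot: [0.224, 3.132, -0.001]
wrist_force: [-0.1, 0.1, -0.3]
finger_gap: 0.8
grasp_force: 0.0
```

>>> play_rows([
  [0, 0, 0, 0, 0, 0],
  [0, 0, 0, 0, 0, 0],
  [0, 0, 0, 0, 0, 0],
  [0, 0, 0, 0, 0, 0],
  [0, 0, 0, 0, 0, 0],
], fingers=10)

```text
time: 15.58
position: [0.5518, -0.232, 0.0726]
ee_rot: [0.224, 3.132, -0.001]
wrist_force: [-0.4, 0.2, 6.6]
finger_gap: 0.294
grasp_force: 59.1
```

>>> play_rows([
  [0, 0, -2, 0, 0, 0],
  [0, 0, -5, 0, 0, 0],
  [0, 0, -8, 0, 0, 0],
  [0, 0, -8, 0, 0, 0],
])

```text
time: 16.08
position: [0.5524, -0.2324, 0.1538]
ee_rot: [0.224, 3.129, -0.003]
wrist_force: [1.1, -1.0, -1.3]
finger_gap: 0.297
grasp_force: 58.9
```

```bash
python3 - <<'E'
from h import *
s=robot.observe();print(s['time'],s['position'],s['wrist_force'])
print(row(.5097,.1290,.13,95.1))
E
```

```text
16.075 [ 0.55243825 -0.23243178  0.15379066] [ 1.09857116 -0.99577131 -1.32766911]
[9.39, 35.17, 2.28, -0.12, 0.23, -13.29]
```

>>> play_rows([
  [1.6, 6, 0, 0, 0, -5],
  [3.2, 12, 0, 0, 0, -10],
  [4.8, 18, 0, 0, 0, -13.3],
  [6.4, 24, 0, 0, 0, -13.3],
  [8, 30, 0, 0, 0, -13.3],
  [9.4, 35.2, 0.8, 0, 0, -13.3],
  [9.4, 35.2, 2.1, 0, 0, -13.3],
  [9.4, 35.2, 2.1, 0, 0, -13.3],
])

```text
time: 17.08
position: [0.5072, 0.1296, 0.1287]
ee_rot: [0.141, -3.134, 0.001]
wrist_force: [-0.2, -1.0, -0.7]
finger_gap: 0.295
grasp_force: 59.3
```

>>> play_rows([
  [0, 0, 0, 0, 0, 0],
  [0, 0, 0, 0, 0, 0],
  [0, 0, 0, 0, 0, 0],
])

```text
time: 17.45
position: [0.5088, 0.1292, 0.1311]
ee_rot: [-0.138, 3.138, 0.0]
wrist_force: [-0.1, 0.3, -0.4]
finger_gap: 0.295
grasp_force: 59.2
```

```bash
python3 - <<'E'
from h import *
c=cam('wrist');s=robot.observe();print(s['time'],s['position'],s['ee_rot'],s['wrist_force'])
np.savez('w5.npz',p=cloud(c),im=c['pixels'])
im=c['pixels'][150:400,170:390];W=cv2.resize(im,None,fx=1.8,fy=1.8)
b=cam('scene')['pixels'];S=cv2.resize(b[190:320,150:300],None,fx=2.6,fy=2.6);h=max(W.shape[0],S.shape[0])
pad=lambda a:np.pad(a,((0,h-a.shape[0]),(0,0),(0,0)))
cv2.imwrite('pics/w5.png',np.hstack([pad(W),pad(S)]))
E
python3 rel.py w5.npz | sed -n '28,50p'
```

```text
17.5 [0.50873613 0.12937043 0.13103897] [-1.38394303e-01  3.13796017e+00  1.51693900e-04] [ 0.06037047  0.08409872 -1.00740526]
212 mid [-7.  -0.  55.6] 247  left [ -7.2 -19.9  56. ] 234
213 mid [-6.3 -0.  55.6] 247  left [ -6.4 -20.2  55.8] 233
214 mid [-5.5 -0.  55.4] 247  left [ -5.6 -19.5  55.8] 229
215 mid [-4.9 -0.  55.8] 247  left [ -4.9 -19.9  55.9] 228
216 mid [-4.2 -0.  55.9] 247  left [ -4.3 -19.9  56.3] 227
217 mid [-3.5  0.3 55.9] 243  left [ -3.5 -19.9  55.9] 215
218 mid [ 4.6 -0.1 32.3] 187  left [  4.7 -22.4  31.8] 175
219 mid [ 4.7 -0.1 34.5] 189  left [  4.6 -22.1  34.7] 180
220 mid [ 4.6 -0.1 37.2] 189  left [  4.6 -21.8  37.4] 178
221 mid [ 4.7 -0.1 39.6] 187  left [  4.6 -21.6  39.7] 176
222 mid [ 4.7 -0.1 42.1] 187  left [  4.7 -21.4  42. ] 176
223 mid [ 4.7 -0.1 44.5] 184  left [  4.7 -21.2  44.5] 181
224 mid [ 4.7 -0.1 46.9] 187  left [  4.6 -21.   47. ] 189
225 mid [-3.2  0.  72.7] 186  left [  5.  -20.8  48.1] 192
226 mid [-3.2  0.  74.8] 185  left [  5.4 -20.8  49.4] 193
227 mid [-3.2  0.  76.9] 184  left [  5.8 -20.8  50.3] 193
228 mid [-3.2  0.  78.9] 184  left [  6.3 -20.7  51.2] 193
229 mid [-3.4  0.  81.1] 178  left [  6.6 -20.5  52.4] 195
230 mid [-3.3  0.  82.9] 176  left [  6.9 -20.6  53.7] 196
231 mid [-3.3  0.  84.6] 177  left [  7.3 -20.3  54.8] 207
232 mid [-3.3  0.1 86.4] 175  left [  7.6 -20.3  55.9] 226
233 mid [-3.2  0.1 88. ] 175  left [  8.4 -20.3  55.9] 234
234 mid [-3.2  0.1 89.8] 175  left [  9.1 -20.3  56. ] 233
```

View pics/w5.png

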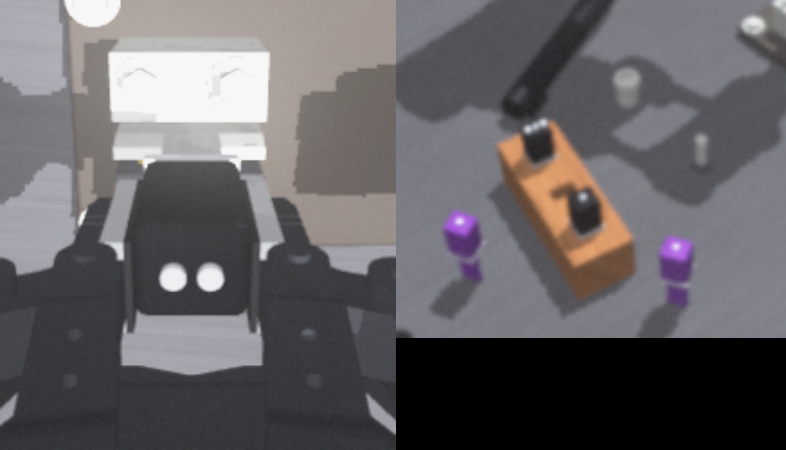

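The thick gauge stands back in its rack place at (538,140) in the right half, and the thin one at (585,210). The middle blade needs about 3 mm more +x. I'll shift it and descend gently.

>>> play_rows([
  [-0.3, 0, 0.5, 0, 0, 0],
  [-0.3, 0, 1.1, 0, 0, 0],
  [-0.3, 0, 1.3, 0, 0, 0],
  [-0.3, 0, 1.5, 0, 0, 0],
  [-0.3, 0, 1.7, 0, 0, 0],
])

```text
time: 18.18
position: [0.5114, 0.1303, 0.1137]
ee_rot: [-0.14, 3.138, 0.0]
wrist_force: [0.4, -0.2, -0.2]
finger_gap: 0.294
grasp_force: 59.2
```

>>> play_rows([
  [-0.03, 0, 0.15, 0, 0, 0],
  [-0.03, 0, 0.3, 0, 0, 0],
  [-0.03, 0, 0.4, 0, 0, 0],
])

```text
time: 18.55
position: [0.5111, 0.1302, 0.1097]
ee_rot: [0.14, -3.137, -0.0]
wrist_force: [-3.5, -0.0, 2.6]
finger_gap: 0.3
grasp_force: 59.4
```

>>> play_rows([
  [-0.05, 0, 0.2, 0, 0, 0],
  [-0.08, 0, 0.4, 0, 0, 0],
  [-0.09, 0, 0.6, 0, 0, 0],
])

```text
time: 18.92
position: [0.5121, 0.1303, 0.1034]
ee_rot: [0.14, -3.137, -0.0]
wrist_force: [-4.6, -1.2, 0.7]
finger_gap: 0.296
grasp_force: 59.5
```

>>> play_rows([
  [0, 0, 0.2, 0, 0, 0],
  [0, 0, 0.4, 0, 0, 0],
  [0, 0, 0.6, 0, 0, 0],
])

```text
time: 19.3
position: [0.5125, 0.1303, 0.0976]
ee_rot: [0.14, -3.138, -0.0]
wrist_force: [-4.7, -0.0, 1.7]
finger_gap: 0.303
grasp_force: 59.5
```

>>> play_rows([
  [0, 0, 0.3, 0, 0, 0],
  [0, 0, 0.6, 0, 0, 0],
  [0, 0, 0.9, 0, 0, 0],
  [0, 0, 1.2, 0, 0, 0],
])

```text
time: 19.8
position: [0.5126, 0.1303, 0.0856]
ee_rot: [-0.14, 3.138, 0.0]
wrist_force: [-4.7, -0.8, 1.4]
finger_gap: 0.299
grasp_force: 59.5
```

>>> play_rows([
  [0, 0, 0.15, 0, 0, 0],
  [0, 0, 0.3, 0, 0, 0],
])

```text
time: 20.05
position: [0.5126, 0.1303, 0.0827]
ee_rot: [-0.14, 3.138, 0.0]
wrist_force: [-5.3, -0.5, 1.6]
finger_gap: 0.298
grasp_force: 59.5
```

>>> play_rows([
  [0, 0, 0.1, 0, 0, 0],
  [0, 0, 0.15, 0, 0, 0],
])

```text
time: 20.3
position: [0.5126, 0.1303, 0.0813]
ee_rot: [-0.14, 3.138, 0.0]
wrist_force: [-5.6, 0.4, 1.0]
finger_gap: 0.297
grasp_force: 59.5
```

>>> play_rows([
  [0, 0, 0.05, 0, 0, 0],
  [0, 0, 0.1, 0, 0, 0],
])

```text
time: 20.55
position: [0.5127, 0.1303, 0.0805]
ee_rot: [-0.14, 3.138, 0.0]
wrist_force: [-5.2, -0.5, 5.5]
finger_gap: 0.294
grasp_force: 59.8
```

The tip reached the floor at the expected height with only light drag, about 5 N of keeper load. I'll ease it onto the cheek, then release.

>>> play_rows([
  [0.03, 0, 0, 0, 0, 0],
  [0.06, 0, 0.02, 0, 0, 0],
])

```text
time: 20.8
position: [0.5125, 0.1303, 0.0805]
ee_rot: [-0.14, 3.137, 0.0]
wrist_force: [-3.4, -0.2, 6.2]
finger_gap: 0.295
grasp_force: 59.8
```

>>> play_rows([
  [0.04, 0, 0, 0, 0, 0],
  [0.06, 0, 0, 0, 0, 0],
])

```text
time: 21.05
position: [0.5123, 0.1303, 0.0805]
ee_rot: [-0.14, 3.136, 0.0]
wrist_force: [-2.8, -0.8, 4.6]
finger_gap: 0.297
grasp_force: 59.8
```

>>> play_rows([
  [0, 0, 0, 0, 0, 0],
  [0, 0, 0, 0, 0, 0],
  [0, 0, 0, 0, 0, 0],
  [0, 0, 0, 0, 0, 0],
], fingers=70)

```text
time: 21.55
position: [0.5115, 0.1302, 0.08]
ee_rot: [-0.14, 3.138, 0.0]
wrist_force: [0.2, 1.1, -0.1]
finger_gap: 0.699
grasp_force: 0.0
```

>>> play_rows([
  [0, 0, -2, 0, 0, 0],
  [0, 0, -5, 0, 0, 0],
  [0, 0, -9, 0, 0, 0],
  [3, 0, -12, 0, 0, 0],
  [7, 0, -14, 0, 0, 0],
  [7, 0, -14, 0, 0, 0],
  [7, 0, -14, 0, 0, 0],
])

```text
time: 22.42
position: [0.4423, 0.124, 0.22]
ee_rot: [-0.14, 3.138, 0.0]
wrist_force: [-1.3, 0.2, -0.7]
finger_gap: 0.701
grasp_force: 0.0
```

```bash
python3 - <<'E'
from h import *
c=cam('wrist');p=cloud(c);s=robot.observe();print(s['time'],s['position'],s['wrist_force'])
th=np.radians(5.1);ex=np.array([np.cos(th),np.sin(th)]);ey=np.array([-ex[1],ex[0]]);o=np.array([.5072,.1282])
L=np.dstack([(p[...,:2]-o)@ex*1e3,(p[...,:2]-o)@ey*1e3,p[...,2]*1e3])
m=(abs(L[...,0]-5)<25)&(abs(L[...,1])<25)&(L[...,2]>98)&(L[...,2]<115);print('handle top',m.sum(),np.nanmedian(L[m],0),np.nanpercentile(L[m],[3,97],axis=0))
b=cam('scene')['pixels'];im=c['pixels'][130:330,170:370]
f=lambda a:cv2.resize(a,(390,390))
cv2.imwrite('pics/fin.png',np.hstack([f(im),f(b[150:310,180:340])]))
E
```

```text
22.475 [0.4423509  0.1239655  0.21964738] [-0.81542719  0.26720253  0.37077013]
handle top 823 [  0.17236352   2.34159756 107.64154926] [[ -8.80467585 -10.08391769  99.87949651]
 [ 13.30089809  13.91334785 110.11299648]]
```

View pics/fin.png

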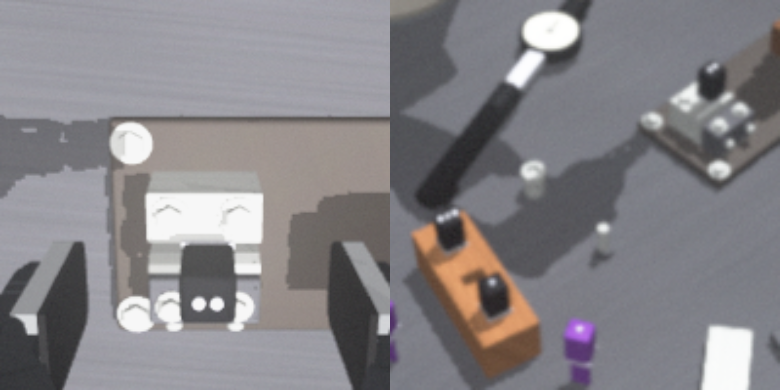

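The two-stud gauge stands upright in the slot with its handle top at about 107 mm, which is fully home. The thick and thin gauges stand in the rack, so I'm handing in.

```bash
python3 -c "
from rig import robot
print(robot.job_done())"
```

```text
the job is handed in; nothing more can be done
None
```

The middle (7 mm) gauge fits: it slid to the floor with light drag and stands home in the slot; the thick one was blocked hard (I pushed it to about 26 N, past the 15 N limit) and is back in the rack, and the thin one was left untried in the rack because the middle already drags.

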